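Unbolt the length stop and close it on the offcut

ROBOT

A 6-joint arm with a two-finger parallel gripper is mounted at the origin on a cart in front of the work surface, level with it; the furniture and walls round the work are solid. World frame = base frame: x ahead of the robot, y to its left, z up, the work surface at z = 0. Lengths are in m, angles in rad, forces in N, time in s.
With the tool pointing down it reaches from about 0.325 to 0.9 m from the base axis. Payload 6.1 kg.
Tool frame: the origin (TCP) lies on the centre line of the jaws, within the pads' length; the fingertips stand 22 mm ahead of it and the grasp point (between the pads) lies 3 mm ahead of it; z points along the fingers, y is the line along which they close (so a half turn about z gives the same grasp; the last joint's range is limited). The gripper opens to 85 mm and grips with 20 to 120 N. Pads are 22 mm wide; open, the fingers measure 114 mm over their backs; the gripper's body (76 mm by 85 mm) begins 54 mm behind the grasp point. The pads swing forward as they close: fully open they stand 13 mm farther back than shut.
Start: joints at [-1.323, 0.22, 1.526, -0, 1.395, -0.126], TCP at [0.228, -0.582, 0.253] pointing down, gripper open.
Joint ranges: [-2.98, 2.98], [-0.91, 2.08], [0.09, 2.57], [-1.24, 4.39], [0.2, 2.65], [-2.68, 2.68]. Speed limits (rad/s): [2.57, 2.57, 3.01, 3.14, 3.14, 3.14].

INTERFACE

Orientations are given as a unit quaternion [x, y, z, w].
In Python, from bench import manip, get_image, ticket, outline_of gives the robot as it stands. The module is installed in compiled form; this text tells all that it offers.
- The arm moves only by the tool send_rows, never from a script. Its argument "deltas" is a list of rows, each a list of 5 numbers: the opening in per cent of the stroke, from 0 (shut) to 100 (fully open), then the shift along the tool's x, y, z in m, then the turn about the tool's z in rad. A call has 1 to 12 rows; each row shifts and turns the commanded pose from where the row before left it, along the tool's axes as they then stand; what a row does not reach is not made up. A row lasts 1/8 s, in which the tool goes at most 62.5 mm and 10.7 degrees, less where a joint would pass 70% of its speed; a pose out of reach is approached as far as the arm can. A call is refused whole if a number of a shift passes 0.0625 or a number of a turn 0.188, either way. A call with a gripper value outside its range is refused whole. The fingers move at their own pace and stop on an object; "grip_force" is the grip in N (left out, the last holds). Time passes only in rows, so rows that do not move let the fingers close. It gives the time, the measured TCP pose, the force, the opening and the grip force at its end, in the units of the state.
- manip.state(): the state, without advancing time (a new reading comes with each control period).
- get_image(name): name is "scene" or "top" or "wrist"; returns a dict with "color" (400x640x3 uint8, blue, green, red), "z_map" (400x640 float32, m along the optical axis (not along the pixel's ray), 0 where there is no reading), "K" (3x3 intrinsics, pixels), "xyz" and "orientation" of the camera in the world. Camera axes: x right, y down, z forward; pixel columns grow to the right and rows downward; lengths in m; the calibration is good to about 2 mm. A picture is of the moment at which its call begins.
- ticket.hand_in(): hands the job in; it is judged then, once.
Trained networks look in the newest picture that a camera, given by its name, has taken for a name from the list of things; names that differ only in an ending like _2 or _b are one class to them, and where a whole thing is asked for, a point or a joint stands for the part that bears it (a point fixed in the world has none). Each returns a list of dicts, best first, with "p" (0 to 1); they miss things now and then, are a little off and sometimes report something else, mostly with a low value. They report only what shows in the picture. A call takes as long as a camera call. They do not tell look-alikes from the thing itself.
- outline_of(camera, thing): "region" (400x640 bool, what is visible of it) and "at" ([column, row] in pixels, amid what is visible of it).
The state is a dict: "clock": time; "joint_pos": joint angles; "dq": joint speeds; "joint_efforts": joint torques, N m; "tool_pos": TCP position; "orientation": TCP orientation; "contact_force": force on the tool from outside, world axes, zero at the start; "ft_torque": the same for the moment, N m; "gripper_width": opening from 0.0 (shut) to 1.0 (fully open); "gripper_force": force on a finger pad.
Only numpy, scipy, OpenCV 4.12 (cv2) and the standard library are available. Lean on these libraries where they do the work, as an engineer would, in place of code of your own. Each camera call takes 0.05 s, during which the arm holds its last target. There are 200 camera calls.

TASK

Two alike plywood stop boards lie on the bench; one has a pine offcut lying in its trough. On that board, draw the locking bolt fully back, then slide the stop along the trough until the offcut is held snugly between the stop and the end fence. Leave the bolt drawn, and leave the empty board's stop and bolt as they are.

Things in the scene. Friction and masses are not known exactly. Their poses are not given: they have to be found in the camera images.
- jig: Stop board with the offcut: fixed plywood base 260x160x18 mm. Origin: centre of its underside; x along the trough from stop to end fence (away from the robot within 12 deg), y left, z up. Trough centred on y=+30 mm between rails 50 mm apart (tops 32 mm above bench); fence's inner face at x=+112 mm, top at 58 mm. The bolt lies across the right side between steel cheeks, tops at 45 mm.
- bolt (a joint): That board's steel locking bolt, a 9 mm rod through the slot of the stop. 0 to 6 mm at the start (shut: the stop gives 6 mm at most); grows as it is drawn toward the board's -y (right, away from the stop); the stop is free from 25 mm on, fully drawn is 40 mm. No spring: stays where left. About 2.5 N to move.
- bolt_grip (a point): Point on the axis of the bolt's upright black cylindrical knob (16 mm across, 50 to 92 mm above the bench), 74 mm above the bench; moves with the bolt. The stop's knob stands 61 mm off while both are at 0.
- stop (a joint): Aluminium stop block of that board, 48 mm wide, 46 mm high above the bench without its knob. 0 to 3 mm at the start; grows as it slides toward the board's +x, to the fence; at 77 mm it holds the 90 mm offcut against the fence. No spring, about 2.5 N to move plus the friction of the offcut.
- stop_grip (a point): Point on the axis of the stop's upright black cylindrical knob (20 mm across, 50 to 92 mm above the bench), 74 mm above the bench; moves with the stop. The stop's pushing face is 45.5 mm ahead of it in the board's +x.
- offcut: Loose pine offcut 42 x 90 x 30 mm, light, lying in the trough with its 90 mm length along it, 11 to 30 mm short of the fence at the start. Origin at the centre of its underside, its own y along its length. Snug against the fence, its origin is at x = +67 mm of the board.
- spare_jig: The empty stop board, alike in all but the offcut, beside the first (left or right of it). Not to be used.
- spare_bolt (a joint): Bolt of the empty board, like the other; to be left as it is (0 at the start).
- spare_stop (a joint): Stop of the empty board, like the other; to be left as it is (0 at the start).
Mind the look-alikes: they are no part of the job. What is shaped like the offcut but pink is not meant.

How it is judged:
On the way:
1. the bolt is drawn back while the stop still stands at its start (value of joint bolt above 0.031 m and value of joint stop below 0.02 m), for 0.2 s.
At the end, for the whole second after the job is handed in: The bolt stands drawn (28 mm or more), the stop has slid 68 mm or more, and the offcut lies at rest flat in the trough, its centre within 7 mm along and 10 mm across of its place against the fence (value of joint bolt above 0.028 m and value of joint stop above 0.068 m and x of offcut in the frame of jig between 0.06 and 0.074 m and y of offcut in the frame of jig between 0.02 and 0.04 m and z of offcut in the frame of jig below 0.024 m and linear speed of offcut below 0.02 m/s); the robot touches nothing.
It fails at once if the empty board's bolt or stop is moved by 4 mm or more (value of joint any of spare_bolt, spare_stop above 0.004 m).
It also fails if it takes over 45 s, if anything falls off the work surface, if the arm or the gripper's body presses on something with over 40 N, if the wrist force passes 120 N, or if a joint passes its speed limit or range.

## Working session

There is one attempt and no reset: what is moved stays moved. The work goes in short steps, Python scripts to look and compute and a tool call to move; the robot and the scene stay as the last step left them, time stands still between calls to the robot, and variables do not carry over. Pictures are saved under pics/ and viewed, at most 10 in all, crops included, and the job is handed in when it is done.

Besides the shell and the picture viewer there is one more tool, called after "Request:" as name(argument=value, ...), one argument or row to a line, values as JSON. send_rows: Moves the arm, as the interface text tells. Its arguments: {"type":"object","properties":{"deltas":{"type":"array","items":{"type":"array","items":{"type":"number"}}},"grip_force":{"type":"number"}},"required":["deltas"]}

```bash
mkdir -p pics; cat > h.py <<'E'
import numpy as np, cv2
from scipy.spatial.transform import Rotation as R
from bench import manip, get_image, ticket, outline_of
def world(im, uv, z=None):
    """pixel(s) -> world, by z_map; if z given, ray meets plane z"""
    uv=np.atleast_2d(uv).astype(float); K=im["K"]; M=R.from_quat(im["orientation"]).as_matrix()
    d=np.c_[(uv[:,0]-K[0,2])/K[0,0],(uv[:,1]-K[1,2])/K[1,1],np.ones(len(uv))]
    o=np.array(im["xyz"]); w=d@M.T
    if z is None: s=im["z_map"][uv[:,1].astype(int),uv[:,0].astype(int)]
    else: s=(z-o[2])/w[:,2]
    return o+w*s[:,None]
E
python3 - <<'E'
from h import *
print(manip.state())
for c in ("top","scene"):
    im=get_image(c); cv2.imwrite(f"pics/{c}0.png",im["color"]); print(c,im["xyz"],im["orientation"])
    for t in ("jig","offcut","bolt_grip","stop_grip"):
        for d in outline_of(c,t):
            print(t,round(d["p"],2),d["at"],d["region"].sum(),world(im,d["at"]).round(3))
E
```

```text
{'clock': 0.0, 'joint_pos': array([-1.32310422e+00,  2.21184362e-01,  1.52761650e+00,  1.72455611e-05,
        1.39470562e+00, -1.26110509e-01]), 'dq': array([ 0.00017701,  0.00023939, -0.00132665,  0.00075423,  0.00155871,
        0.00038957]), 'joint_efforts': array([ 2.16875878e-04, -4.96901751e+01, -3.89389086e+01, -3.20335876e-04,
        1.13181223e-02, -1.73886002e-05]), 'tool_pos': array([ 0.22807992, -0.58129245,  0.25222222]), 'orientation': array([ 9.82584568e-01,  1.85813485e-01, -4.96634562e-05, -9.55662468e-04]), 'contact_force': array([-0.31080031, -0.37142438, -0.16368121]), 'ft_torque': array([ 0.00392482, -0.01830121,  0.0270938 ]), 'gripper_force': 0.0, 'gripper_width': 0.9998206578971935}
top [ 0.46153515 -0.00136213  1.14363256] [ 0.71139346 -0.70226952  0.02356568 -0.01347324]
jig 0.68 [236.0, 172.1] 7346 [[0.572 0.166 0.017]]
offcut 0.82 [213.4, 149.2] 854 [[0.619 0.212 0.05 ]]
offcut 0.79 [309.1, 199.8] 691 [[ 0.51  -0.002  0.028]]
bolt_grip 0.55 [239.5, 200.3] 151 [[0.504 0.146 0.093]]
stop_grip 0.82 [217.9, 208.1] 603 [[0.488 0.2   0.046]]
scene [0.05203082 0.54513976 0.60446959] [-0.3257203   0.82977339 -0.42487978  0.15766919]
jig 0.67 [236.8, 263.2] 10824 [[0.547 0.181 0.017]]
offcut 0.86 [196.2, 245.5] 1551 [[0.599 0.219 0.049]]
bolt_grip 0.62 [266.1, 244.2] 344 [[0.507 0.151 0.064]]
stop_grip 0.67 [255.3, 279.0] 1460 [[0.476 0.203 0.047]]
```

View pics/top0.png

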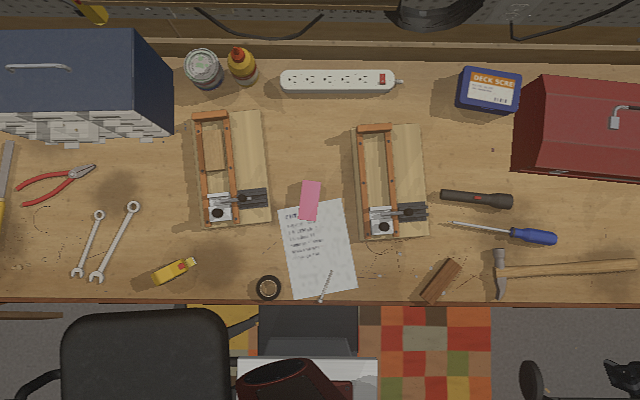

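View pics/scene0.png

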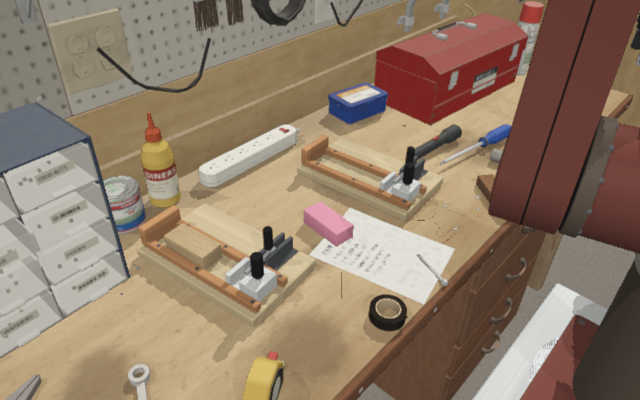

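Top view: two boards, at about (232,170) on the left and (390,180) on the right. The left trough holds a wood-coloured block at (213,149); the right trough looks empty. The pink block at (309,200) lies loose on the bench and is not meant. Next I'll confirm this in one enlarged crop and measure the knobs and the board axis.

```bash
python3 - <<'E'
from h import *
im=get_image("top")
cv2.imwrite("pics/crop1.png",cv2.resize(im["color"][95:250,180:440],None,fx=3,fy=3,interpolation=cv2.INTER_CUBIC))
v,u=np.mgrid[0:400,0:640]
for c in ("top","scene"):
    im=get_image(c)
    P=world(im,np.c_[u.ravel(),v.ravel()]); ok=(im["z_map"].ravel()>0)
    box=ok&(P[:,0]>.4)&(P[:,0]<.74)&(P[:,1]>.06)&(P[:,1]<.29)
    def sel(a,b): return P[box&(P[:,2]>a)&(P[:,2]<b)]
    b=sel(.011,.022)
    r=cv2.minAreaRect(b[:,:2].astype(np.float32)); print(c,"base rect",r)
    k=sel(.06,.1); k=k[k[:,0]<.56].astype(np.float32)
    _,l,cen=cv2.kmeans(k,2,None,(3,50,1e-5),5,cv2.KMEANS_PP_CENTERS)
    for i in (0,1):
        q=k[l.ravel()==i]; print("knob",len(q),q.mean(0).round(4),q.min(0).round(3),q.max(0).round(3))
    f=sel(.052,.062); f=f[f[:,0]>.6]; print("fence",len(f),cv2.minAreaRect(f[:,:2].astype(np.float32)) if len(f) else "")
    for t in ("offcut",):
        d=outline_of(c,t)[0]; q=P[d["region"].ravel()&ok]; q=q[(q[:,2]>.042)]; print("offcut",d["at"],q.mean(0),cv2.minAreaRect(q[:,:2].astype(np.float32)))
E
```

```text
top base rect ((0.5800395011901855, 0.1793021261692047), (0.25998201966285706, 0.16073037683963776), 7.065003395080566)
knob 90 [0.4776 0.1946 0.088 ] [0.468 0.186 0.06 ] [0.487 0.206 0.096]
knob 57 [0.5102 0.1424 0.0878] [0.503 0.136 0.062] [0.518 0.151 0.096]
fence 295 ((0.6528160572052002, 0.2196817696094513), (0.1027555763721466, 0.07727762311697006), 4.389792442321777)
offcut [308.9, 200.6] [nan nan nan] ((0.0, 0.0), (0.0, 0.0), 0.0)
scene base rect ((0.5782455801963806, 0.179866760969162), (0.2623801529407501, 0.16323402523994446), 6.964273929595947)
knob 201 [0.5061 0.1484 0.0793] [0.5   0.139 0.06 ] [0.516 0.154 0.094]
knob 290 [0.4724 0.2015 0.0808] [0.466 0.19  0.06 ] [0.485 0.209 0.095]
fence 367 ((0.6931642293930054, 0.22539840638637543), (0.01825501024723053, 0.07835430651903152), 6.1536383628845215)
offcut [265.0, 241.6] [0.50596483 0.15042522 0.07098052] ((0.5068660974502563, 0.1667156219482422), (0.014954237267374992, 0.06624855101108551), 3.12166428565979)<stdin>:18: RuntimeWarning: Mean of empty slice.
  ret = um.true_divide(
```

View pics/crop1.png

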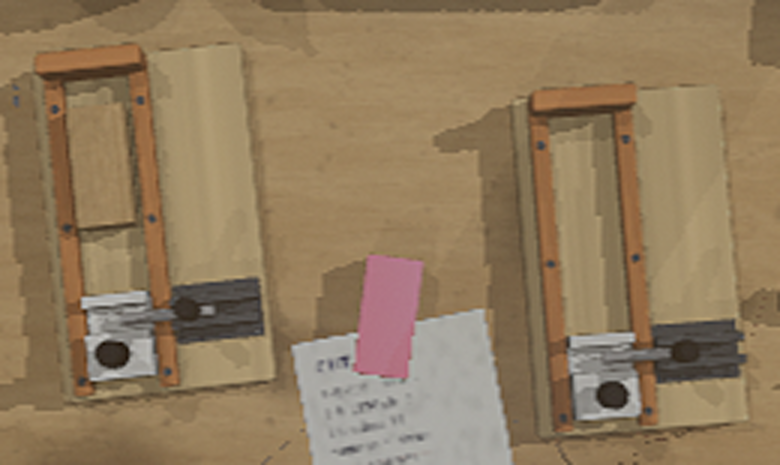

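The crop confirms it: the left board holds the pine offcut (crop 103,165) and the right board's trough is empty, so the left board is the job. Its centre is about (0.579, 0.180) with yaw about +7°. The bolt knob is at about (0.510, 0.1435) and the stop knob at about (0.4775, 0.196).

Request:
send_rows(
  deltas=[
    [100, 0, 0, 0, 0.125],
    [100, 0, 0, 0, 0.125],
    [75, 0.0263, -0.049, 0, 0],
    [50, 0.0263, -0.049, 0, 0],
    [50, 0.0263, -0.049, 0, 0],
    [50, 0.0263, -0.049, 0, 0],
    [50, 0.0263, -0.049, 0, 0],
    [50, 0.0263, -0.049, 0, 0],
    [50, 0.0263, -0.049, 0, 0],
    [50, 0.0263, -0.049, 0, 0],
    [50, 0.0263, -0.049, 0, 0],
    [50, 0.0263, -0.049, 0, 0],
  ],
  grip_force=25,
)

```text
clock: 2.25
tool_pos: [0.4292, -0.0614, 0.2538]
orientation: [0.998, 0.062, 0.001, 0.0]
contact_force: [1.0, -1.0, -0.5]
gripper_width: 0.499
gripper_force: 0.0
```

Request:
send_rows(
  deltas=[
    [50, 0.0263, -0.0484, 0, 0],
    [50, 0.0263, -0.0484, 0, 0],
    [50, 0.0263, -0.0484, 0.02, 0],
    [50, 0.0263, -0.0484, 0.03, 0],
    [50, 0, 0, 0.02, 0],
    [50, 0, 0, 0, 0],
    [50, 0, 0, 0, 0],
  ],
)

```text
clock: 3.12
tool_pos: [0.5096, 0.1414, 0.1844]
orientation: [0.998, 0.062, 0.001, 0.0]
contact_force: [0.2, 0.2, 0.8]
gripper_width: 0.501
gripper_force: 0.0
```

```bash
python3 - <<'E'
from h import *
s=manip.state(); print(s["tool_pos"],s["orientation"],s["joint_pos"],s["gripper_width"])
im=get_image("wrist"); cv2.imwrite("pics/w1.png",im["color"])
v,u=np.mgrid[0:400,0:640]
P=world(im,np.c_[u.ravel(),v.ravel()]); ok=(im["z_map"].ravel()>0)
for n,x,y in (("bolt",.51,.1435),("stop",.4775,.196)):
    q=P[ok&(abs(P[:,0]-x)<.022)&(abs(P[:,1]-y)<.022)&(P[:,2]>.084)&(P[:,2]<.1)]
    print(n,len(q),q[:,:2].mean(0) if len(q) else "", cv2.minEnclosingCircle(q[:,:2].astype(np.float32)) if len(q) else "", np.median(q[:,2]) if len(q) else "")
E
```

```text
[0.50956564 0.14143775 0.18442386] [9.98104376e-01 6.15408556e-02 6.13936151e-04 5.82060699e-06] [ 1.21617903e-01  5.07202547e-02  1.84767514e+00 -9.01236712e-05
  1.24197230e+00  1.56928372e+00] 0.501277425447689
bolt 475 [0.51171662 0.14460174] ((0.5106748342514038, 0.14445699751377106), 0.007992524653673172) 0.09086157211231383
stop 676 [0.48004285 0.19656377] ((0.4779292345046997, 0.1971796452999115), 0.010269581340253353) 0.09101828540214141
```

View pics/w1.png

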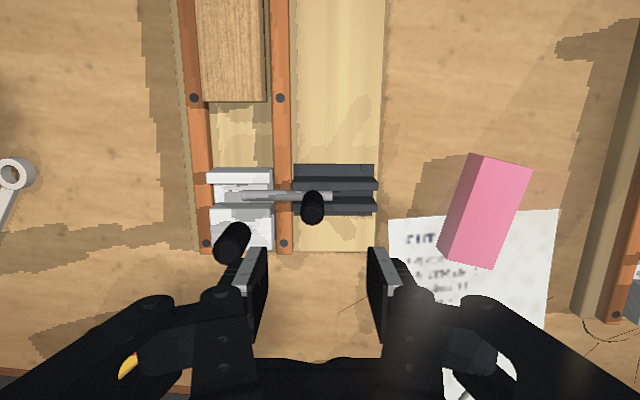

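The wrist view shows the bolt knob at (312,207), the stop knob at (232,243), and the fingers either side of the bolt knob's line. The refined knob positions agree with the first ones: bolt (0.511, 0.1445), stop (0.479, 0.197). I'll descend on the bolt knob and grip it.

Request:
send_rows(
  deltas=[
    [50, 0.0018, -0.0028, 0.03, 0],
    [50, 0, 0, 0.03, 0],
    [50, 0, 0, 0.025, 0],
    [50, 0, 0, 0.02, 0],
    [50, 0, 0, 0, 0],
    [10, 0, 0, 0, 0],
    [0, 0, 0, 0, 0],
    [0, 0, 0, 0, 0],
    [0, 0, 0, 0, 0],
    [0, 0, 0, 0, 0],
    [0, 0, 0, 0, 0],
  ],
)

```text
clock: 4.55
tool_pos: [0.5119, 0.1448, 0.0803]
orientation: [0.998, 0.062, 0.002, 0.0]
contact_force: [-1.6, -1.7, 6.7]
gripper_width: 0.18
gripper_force: 25.4
```

Request:
send_rows(
  deltas=[
    [0, 0, 0.005, 0, 0],
    [0, 0, 0.006, 0, 0],
    [0, 0, 0.006, 0, 0],
    [0, 0, 0.006, 0, 0],
    [0, 0, 0.006, 0, 0],
    [0, 0, 0.005, 0, 0],
    [0, 0, 0.004, 0, 0],
    [0, 0, 0, 0, 0],
    [0, 0, 0, 0, 0],
  ],
)

```text
clock: 5.68
tool_pos: [0.5165, 0.1073, 0.0803]
orientation: [0.998, 0.062, 0.001, -0.0]
contact_force: [-1.6, -0.2, 7.2]
gripper_width: 0.181
gripper_force: 25.5
```

Request:
send_rows(
  deltas=[
    [0, 0, 0.002, 0, 0],
    [0, 0, 0.001, 0, 0],
    [0, 0, 0, 0, 0],
  ],
)

```text
clock: 6.05
tool_pos: [0.5167, 0.1062, 0.0802]
orientation: [0.998, 0.062, 0.001, -0.002]
contact_force: [-2.1, 8.3, 6.2]
gripper_width: 0.176
gripper_force: 25.6
```

Request:
send_rows(
  deltas=[
    [50, 0, 0, 0, 0],
    [50, 0, 0, 0, 0],
    [50, 0, 0, 0, 0],
    [50, 0, 0, -0.03, 0],
    [50, 0, 0, -0.05, 0],
    [50, -0.0132, -0.0473, 0, 0],
    [50, -0.0131, -0.0474, 0, 0],
    [50, 0, 0, 0, -0.175],
    [50, 0, 0, 0, -0.175],
    [50, 0, 0, 0, -0.175],
    [50, 0, 0, 0, -0.175],
    [50, 0, 0, 0, -0.175],
  ],
)

```text
clock: 7.55
tool_pos: [0.4778, 0.1946, 0.1582]
orientation: [0.877, 0.481, -0.0, 0.0]
contact_force: [0.8, 0.1, 0.9]
gripper_width: 0.5
gripper_force: 0.0
```

Request:
send_rows(
  deltas=[
    [50, 0, 0, 0, -0.175],
    [50, 0, 0, 0, -0.175],
    [50, 0, 0, 0, -0.175],
    [50, 0, 0, 0, -0.171],
    [50, 0, 0, 0, 0],
    [50, 0, 0, 0, 0],
  ],
)

```text
clock: 8.3
tool_pos: [0.4778, 0.1947, 0.1583]
orientation: [0.663, 0.748, -0.0, -0.0]
contact_force: [0.0, -0.0, 0.2]
gripper_width: 0.497
gripper_force: 0.0
```

```bash
python3 - <<'E'
from h import *
s=manip.state(); M=R.from_quat(s["orientation"]).as_matrix(); print(s["tool_pos"],np.degrees(np.arctan2(M[1,0],M[0,0])),s["joint_pos"],s["contact_force"])
v,u=np.mgrid[0:400,0:640]
for c in ("wrist","scene"):
    im=get_image(c)
    P=world(im,np.c_[u.ravel(),v.ravel()]); ok=(im["z_map"].ravel()>0)
    for n,x,y in (("bolt",.516,.105),("stop",.479,.197)):
        q=P[ok&(abs(P[:,0]-x)<.02)&(abs(P[:,1]-y)<.02)&(P[:,2]>.084)&(P[:,2]<.1)]
        if len(q)>3:
            e=cv2.minEnclosingCircle(q[:,:2].astype(np.float32)); d=np.array(e[0])-s["tool_pos"][:2]
            print(c,n,len(q),np.round(e[0],4),round(e[1],4),"shift tool xy",(d@M[:2,:2]).round(4))
im=get_image("scene"); cv2.imwrite("pics/s2.png",im["color"])
E
```

```text
[0.47780129 0.19474935 0.15830744] 96.90813639612463 [ 2.34112664e-01  5.07645104e-02  1.90033265e+00 -1.25113092e-05
  1.19068218e+00  1.13547585e-01] [ 0.04091532 -0.0472227   0.21918831]
wrist bolt 96 [0.5146 0.1098] 0.0069 shift tool xy [-0.0887  0.0263]
wrist stop 940 [0.4777 0.1974] 0.01 shift tool xy [0.0026 0.0002]
scene bolt 34 [0.51   0.1088] 0.0057 shift tool xy [-0.0892  0.0217]
scene stop 137 [0.4758 0.199 ] 0.0097 shift tool xy [ 0.0044 -0.0015]
```

View pics/s2.png

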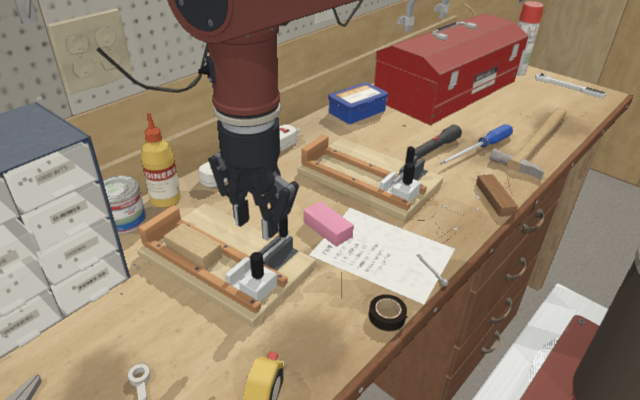

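The scene view shows the open gripper above the stop knob (257,262) with the bolt drawn, its knob partly hidden behind the finger at about (283,235). Nothing else has been disturbed. I'll descend on the stop knob and grip it.

Request:
send_rows(
  deltas=[
    [50, 0.003, 0, 0.03, 0],
    [50, 0, 0, 0.03, 0],
    [50, 0, 0, 0.018, 0],
    [50, 0, 0, 0, 0],
    [10, 0, 0, 0, 0],
    [0, 0, 0, 0, 0],
    [0, 0, 0, 0, 0],
    [0, 0, 0, 0, 0],
    [0, 0, 0, 0, 0],
    [0, 0, 0, 0, 0],
  ],
)

```text
clock: 9.7
tool_pos: [0.4784, 0.1981, 0.0817]
orientation: [0.662, 0.75, 0.001, 0.001]
contact_force: [-0.4, -0.4, 5.9]
gripper_width: 0.226
gripper_force: 25.3
```

Request:
send_rows(
  deltas=[
    [0, 0, 0.005, 0, 0],
    [0, 0, 0.007, 0, 0],
    [0, 0, 0.007, 0, 0],
    [0, 0, 0.007, 0, 0],
    [0, 0, 0.007, 0, 0],
    [0, 0, 0.007, 0, 0],
    [0, 0, 0.007, 0, 0],
    [0, 0, 0.007, 0, 0],
    [0, 0, 0.007, 0, 0],
    [0, 0, 0.006, 0, 0],
    [0, 0, 0.003, 0, 0],
    [0, 0, 0, 0, 0],
  ],
)

```text
clock: 11.2
tool_pos: [0.5479, 0.2066, 0.0817]
orientation: [0.662, 0.75, 0.001, 0.001]
contact_force: [-1.2, -0.5, 6.4]
gripper_width: 0.223
gripper_force: 25.3
```

Travelled 70 mm; now small steps until the force rises.

Request:
send_rows(
  deltas=[
    [0, 0, 0.002, 0, 0],
    [0, 0, 0.002, 0, 0],
    [0, 0, 0, 0, 0],
  ],
)

```text
clock: 11.58
tool_pos: [0.5516, 0.2071, 0.0817]
orientation: [0.662, 0.75, 0.001, 0.0]
contact_force: [-1.1, -1.5, 7.4]
gripper_width: 0.224
gripper_force: 25.4
```

Request:
send_rows(
  deltas=[
    [0, 0, 0.001, 0, 0],
    [0, 0, 0.0005, 0, 0],
    [0, 0, 0, 0, 0],
  ],
)

```text
clock: 11.95
tool_pos: [0.5528, 0.2072, 0.0817]
orientation: [0.662, 0.75, 0.0, 0.0]
contact_force: [-3.0, -0.9, 8.2]
gripper_width: 0.221
gripper_force: 25.4
```

Request:
send_rows(
  deltas=[
    [0, 0, 0.001, 0, 0],
    [0, 0, 0, 0, 0],
    [0, 0, 0, 0, 0],
  ],
)

```text
clock: 12.32
tool_pos: [0.5529, 0.2072, 0.0817]
orientation: [0.662, 0.75, -0.001, -0.0]
contact_force: [-6.5, -1.9, 11.8]
gripper_width: 0.225
gripper_force: 25.8
```

The last 1 mm step gained only 0.1 mm and the force rose to 6.5 N, so the offcut is snug. I'll release and rise.

Request:
send_rows(
  deltas=[
    [50, 0, 0, 0, 0],
    [50, 0, 0, 0, 0],
    [50, 0, 0, 0, 0],
    [50, 0, 0, -0.03, 0],
    [50, 0, 0, -0.05, 0],
    [50, 0, 0, -0.05, 0],
    [50, 0, -0.05, -0.03, 0],
    [50, 0, -0.05, 0, 0],
    [50, 0, -0.05, 0, 0],
    [50, 0, 0, 0, 0],
  ],
)

```text
clock: 13.58
tool_pos: [0.4016, 0.1885, 0.2397]
orientation: [0.662, 0.75, -0.001, -0.0]
contact_force: [0.9, 1.1, -0.9]
gripper_width: 0.499
gripper_force: 0.0
```

```bash
python3 - <<'E'
from h import *
im=get_image("scene"); cv2.imwrite("pics/s3.png",cv2.resize(im["color"][150:340,100:460],None,fx=2,fy=2))
w=get_image("wrist"); s=manip.state(); print(s["tool_pos"],s["contact_force"],s["clock"])
v,u=np.mgrid[0:400,0:640]; c=np.array([.579,.1797]); a=np.radians(7); B=np.array([[np.cos(a),-np.sin(a)],[np.sin(a),np.cos(a)]])
for n,im in (("scene",im),("wrist",w)):
    P=world(im,np.c_[u.ravel(),v.ravel()]); P=P[im["z_map"].ravel()>0]
    Q=np.c_[(P[:,:2]-c)@B,P[:,2]]
    def sel(x0,x1,y0,y1,z0,z1): return Q[(Q[:,0]>x0)&(Q[:,0]<x1)&(Q[:,1]>y0)&(Q[:,1]<y1)&(Q[:,2]>z0)&(Q[:,2]<z1)]
    for t,b in (("stop knob",(-.13,.05,.01,.05,.084,.1)),("bolt knob",(-.1,-.04,-.09,-.01,.084,.1)),("offcut top",(-.05,.13,.01,.05,.046,.0515))):
        q=sel(*b)
        if len(q)>5: print(n,t,len(q),np.percentile(q,[1,99],axis=0).round(4).tolist())
E
```

```text
[0.40482699 0.18886733 0.24086986] [ 1.38498743 -0.90657387  0.20949073] 13.675
scene stop knob 124 [[-0.0343, 0.0232, 0.0845], [-0.015, 0.0408, 0.0937]]
scene bolt knob 75 [[-0.081, -0.07, 0.0843], [-0.0674, -0.0558, 0.0942]]
scene offcut top 1157 [[-0.0397, 0.0106, 0.046], [0.1131, 0.0496, 0.0508]]
wrist stop knob 527 [[-0.0328, 0.021, 0.0843], [-0.0152, 0.0392, 0.0927]]
wrist bolt knob 53 [[-0.0727, -0.064, 0.0845], [-0.0656, -0.0577, 0.0924]]
wrist offcut top 4440 [[-0.0329, 0.0104, 0.0461], [0.1131, 0.0494, 0.0503]]
```

View pics/s3.png

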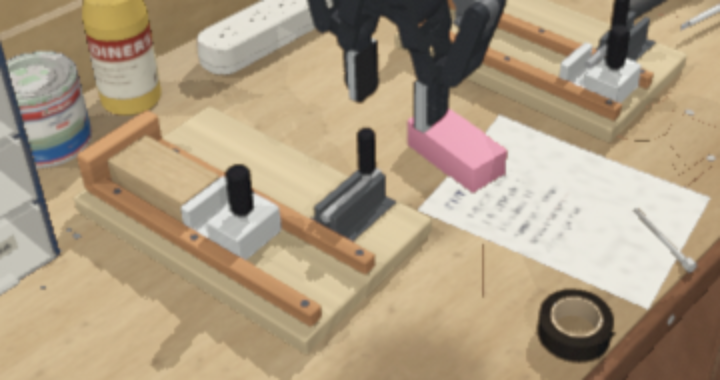

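The picture shows the offcut snug between the fence (crop 120,155) and the stop (235,215). The bolt is drawn, with its knob at (367,152), and the gripper is clear of everything. Measured, the stop has slid about 76 mm and the bolt is drawn about 39 mm, so I'm handing in.

```bash
python3 -c "
from bench import ticket; print(ticket.hand_in())"
```

```text
the job is handed in; nothing more can be done
None
```

The job is handed in with no verdict returned: on the left board the bolt is drawn back about 39 mm and the stop has slid about 76 mm, holding the offcut snugly against the fence; the empty board was never touched.

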